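Chase the thread of a lift-stage nut block with a hand tap

TASK

The nut block from a specimen lift stage has a dirty thread: clean it with the tap that stands in it. First swing the clamp lever fully over to its stop so that the jaw grips the block; then work the tap from where it stands half a turn forward (clockwise seen from above), a quarter turn back, half forward, a quarter back and half forward, pausing briefly at each turning point, so that the last turn brings the tap's collar fully down on the block's boss. Leave the clamp closed and the tap there, and do not disturb the other things on the bench.

Things in the scene. Friction and masses are not known exactly. Their poses are not given: they have to be found in the camera images.
- fixture: Dark steel clamping fixture fixed to the bench: base plate 130 (its x) x 270 (its y, from -175 to +95) x 18 mm high. Origin on the bench directly under the tap's axis. On it stands a plain aluminium block 55 x 55 mm, its top at 55 mm, with a round boss of 34 mm diameter reaching 65 mm; dark jaws on the block's +y side (fixed, top at 52 mm) and -y side (moved by the clamp lever, top at 52 mm). The clamp lever turns on a post at (0, -130) mm in this frame.
- clamp_lever (a joint): Angle of the clamp lever about its vertical post, rad: 0 = open, pointing to the fixture's -y; grows anticlockwise seen from above; 1.5 = hard stop, clamp closed, lever pointing to the fixture's +x. Starts between 0 and 0.35. It stays where it is left (friction 0.15 N m).
- lever_pivot (a point): Point on the lever's turning axis at the mid-height of the lever, 46 mm above the bench.
- lever_tip (a point): Point on the lever's centre line 95 mm out from the pivot, near its free end (which is 99 mm out), at mid-height. The lever is a plain bright steel bar 14 mm wide and 14 mm high (39 to 53 mm above the bench) with a round black end; nothing but the base plate (18 mm high, to 45 mm beyond the pivot) lies below it.
- tap (a joint): How far the tap has been turned since the start, rad: 0 at the start, grows clockwise seen from above (forward, cutting). The tap sinks 4 mm per full turn. Its collar (25 mm diameter, just above the boss) starts 4 mm above the boss and meets it at 6.3 rad, a hard stop. The tap stays where it is left; turning it takes about 0.22 N m (3.5 N at 65 mm from the axis).
- wrench_head (a point): Point on the tap's vertical axis at the mid-height of the wrench bar, 103 mm above the bench at the start and 99 mm when the collar is down. The wrench head is a dark block 34 (along the bar) x 24 x 22 mm around this point, with a 6 mm stub on top.
- wrench_end (a point): Point on the bar's axis at the end of one arm, 94 mm from the tap's axis: the arm with a dark sleeve of 17 mm diameter on its last 14 mm. The bar is a round steel rod of 12 mm diameter, level, reaching 90 mm from the axis on both sides; the other arm ends plain. Both arms may be pushed. The bar may point in any direction at the start.
- mortar: White ceramic mortar, 110 mm across, 50 mm high, with its pestle in it (to 80 mm high); loose bystander, to be left where it stands. Origin under its centre.
- bottle_a: Amber bottle, 90 mm diameter, 190 mm high, upright; loose bystander, to be left where it stands. Origin under its centre.
- bottle_b: Amber bottle, 68 mm diameter, 150 mm high, upright; loose bystander, to be left where it stands. Origin under its centre.
- dish: Glass dish with lid, 94 mm diameter, 16 mm high; loose bystander, to be left where it stands. Origin under its centre.
- vial: Small clear jar with white cap, 28 mm diameter, 45 mm high; loose bystander, to be left where it stands. Origin under its centre.
- spanner: Steel spanner 150 mm long lying flat along its x; loose bystander, to be left where it stands.
- spare_block: Spare aluminium block like the one in the fixture, without a tap, 55 x 55 x 47 mm with its boss; loose bystander, to be left where it stands. Origin under its centre.
- chip_brush: Small brush 140 mm long lying flat along its x; loose bystander, to be left where it stands.

How it is judged:
By the outcome, as a careful person would: the job done as asked, in the order asked, and still so for the second after the job is handed in, with the robot touching nothing.
It also fails if it takes over 67 s, if anything falls off the work surface, if the arm or the gripper's body presses on something with over 40 N, if the wrist force passes 120 N, or if a joint passes its speed limit or range.

ROBOT

A 6-joint arm with a two-finger parallel gripper is mounted at the origin on the work surface. World frame = base frame: x ahead of the robot, y to its left, z up, the work surface at z = 0. Lengths are in m, angles in rad, forces in N, time in s.
With the tool pointing down it reaches from about 0.25 to 0.8 m from the base axis. Payload 3.9 kg.
Tool frame: the origin (TCP) lies midway between the tips of the shut fingers; the grasp point (between the pads) lies 19 mm behind it; x points along the fingers, y is the direction in which the jaws open and shut, and the axes are right-handed (so a half turn about x gives the same grasp; the last joint's range is limited). The gripper opens to 85 mm and grips with 20 to 120 N. Pads are 22 mm wide; open, the fingers measure 114 mm over their backs; the gripper's body (76 mm by 85 mm) begins 54 mm behind the grasp point. The pads swing forward as they close: fully open they stand 13 mm farther back than shut.
Start: joints at [-1.328, 0.26, -0.138, 1.173, 0, 1.571], TCP at [0.126, -0.51, 0.231] pointing down, gripper open.
Joint ranges: [-2.78, 2.78], [-0.83, 1.72], [-1.28, 1.37], [-1.9, 2.12], [-1.57, 1.48], [-3.14, 3.14]. Speed limits (rad/s): [2.57, 2.57, 3.14, 3.14, 3.14, 3.14].

INTERFACE

Orientations are given as a rotation vector (axis times angle).
In Python, from cell import manip gives the robot as it stands.
- The arm moves only by the shell command python3 -m handwheel 'ROWS'. ROWS is JSON, a list of rows, each an object with "delta_pos": the shift along the tool's x, y, z in mm, a list of three; "twist": the turn about the tool's x in rad; "claw": the closure in counts, from 0 (fully open) to 255 (shut). In form: [{"delta_pos": [tx, ty, tz], "twist": twist, "claw": claw}, ...]. A call has 1 to 12 rows; each row is the pose to reach, as a shift and turn from the pose measured when the call began, along the tool's axes at that moment; what a row does not reach only later rows make up. A row lasts 1/8 s, in which the tool goes at most 62.5 mm and 10.7 degrees, less where a joint would pass 70% of its speed; a pose out of reach is approached as far as the arm can. A call with a gripper value outside its range is refused whole. The fingers move at their own pace and stop on an object; the grip force is fixed at half the most. Time passes only in rows, so rows that repeat a pose let the fingers close. It gives the time, the measured TCP pose, the force and the opening at its end, in the units of the state.
- manip.get_obs(): the state, without advancing time (a new reading comes with each control period).
- manip.capture(name): name is "scene" or "top" or "wrist"; returns a dict with "color" (420x560x3 uint8, blue, green, red), "fx", "fy", "cx", "cy" (pixels), "k1" (the pictures are not rectified: a ray, as slopes to the right and down, at radius r is drawn at 1 + k1 r^2 times it, then the intrinsics apply), "extrinsics" (4x4, takes a point from camera to world coordinates). Camera axes: x right, y down, z forward; pixel columns grow to the right and rows downward; lengths in m; the calibration is good to about 2 mm. A picture is of the moment at which its call begins. There is no depth.
- manip.hand_in(): hands the job in, once; it reports no verdict.
The state is a dict: "t": time; "joint_pos": joint angles; "qd": joint speeds; "effort": joint torques, N m; "tcp_pos": TCP position; "tcp_rot": TCP orientation; "force": force on the tool from outside, world axes, zero at the start; "wrist_torque": the same for the moment, N m; "finger_gap": finger opening in m.
Only numpy, scipy, OpenCV 4.12 (cv2) and the standard library are available. Lean on these libraries where they do the work, as an engineer would, in place of code of your own. Each camera call takes 0.05 s, during which the arm holds its last target. There are 200 camera calls.

## Working session

There is one attempt and no reset: what is moved stays moved. The work goes in short steps, Python scripts to look and compute and a shell command to move; the robot and the scene stay as the last step left them, time stands still between calls to the robot, and variables do not carry over. Pictures are saved under pics/ and viewed, about 8 in all and at most 12, crops included, and the job is handed in when it is done.

```bash
ls; mkdir -p pics
python3 - <<'E'
from cell import manip
import cv2,numpy as np
print(manip.get_obs())
for n in("scene","top"):
    c=manip.capture(n);cv2.imwrite(f"pics/{n}0.png",c["color"])
    print(n,c["fx"],c["fy"],c["cx"],c["cy"],c["k1"],np.round(c["extrinsics"],3).tolist())
E
```

```text
pics
{'t': 0.0, 'joint_pos': array([-1.32798850e+00,  2.60696555e-01, -1.39389501e-01,  1.17271396e+00,
       -5.61384342e-06,  1.57077023e+00]), 'qd': array([-0.00067564, -0.00093557,  0.00037392, -0.0011737 ,  0.00077081,
        0.00161369]), 'effort': array([ 2.33029486e-04, -4.05677497e+01,  2.53921831e+01,  1.89133279e-02,
       -1.79881140e-04, -2.18180290e-06]), 'tcp_pos': array([ 0.12605586, -0.50892366,  0.23045062]), 'tcp_rot': array([ 2.09300542,  0.2575109 , -2.09352883]), 'force': array([-0.53004851,  0.01641267,  0.18876554]), 'wrist_torque': array([-0.00272366,  0.01677882, -0.01074982]), 'finger_gap': 0.08615288370280956}
scene 472.0477221650995 472.0477221650995 279.8324502763221 208.44941924749585 0.048261069395739674 [[0.089, 0.822, -0.563, 1.185], [0.996, -0.071, 0.055, -0.021], [0.005, -0.566, -0.825, 1.006], [0.0, 0.0, 0.0, 1.0]]
top 401.4907264215646 401.4907264215646 272.8408566350499 215.95327186187228 0.0012157655210370988 [[-0.01, -0.993, 0.117, 0.426], [-1.0, 0.008, -0.017, 0.074], [0.016, -0.118, -0.993, 1.023], [0.0, 0.0, 0.0, 1.0]]
```

View pics/top0.png

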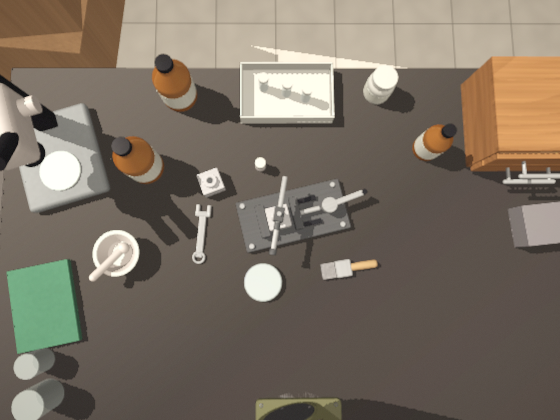

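View pics/scene0.png

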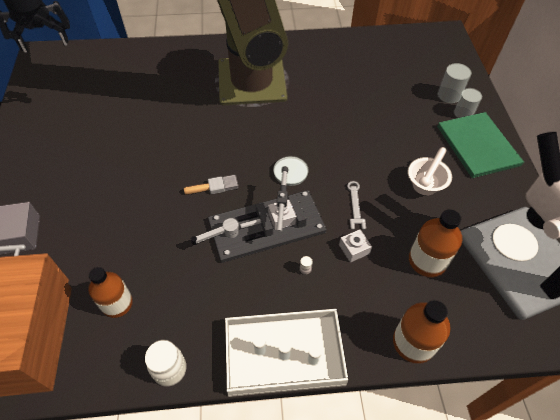

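The fixture is at about (293,215) in the top view, with its lever at (345,203) pointing right and slightly up. The wrench bar runs from (284,180) to (274,250). Next I'll zoom in to get exact points.

```bash
cat > h.py <<'E'
from cell import manip
import cv2,numpy as np
from scipy.spatial.transform import Rotation as R
def uv2w(c,u,v,z):
    d=np.array([(u-c["cx"])/c["fx"],(v-c["cy"])/c["fy"]]);s=d.copy()
    for _ in range(20): s=d/(1+c["k1"]*(s@s))
    E=c["extrinsics"];r=E[:3,:3]@np.array([*s,1.]);o=E[:3,3]
    return o+r*(z-o[2])/r[2]
def w2uv(c,p):
    E=c["extrinsics"];q=E[:3,:3].T@(np.array(p)-E[:3,3]);s=q[:2]/q[2];s=s*(1+c["k1"]*(s@s))
    return np.array([c["fx"]*s[0]+c["cx"],c["fy"]*s[1]+c["cy"]])
E
python3 - <<'E'
from h import *
import pickle
C={}
for n,b in(("top",(230,170,150,90)),("scene",(190,150,150,110))):
    c=C[n]=manip.capture(n)
    print(n,w2uv(c,manip.get_obs()["tcp_pos"]))
    x,y,w,h=b
    cv2.imwrite(f"pics/{n}z.png",cv2.resize(c["color"][y:y+h,x:x+w],None,fx=5,fy=5,interpolation=cv2.INTER_CUBIC))
pickle.dump(C,open("C0.pkl","wb"))
E
```

```text
top [575.77248667 420.1468185 ]
scene [47.90790583 50.95041625]
```

View pics/topz.png

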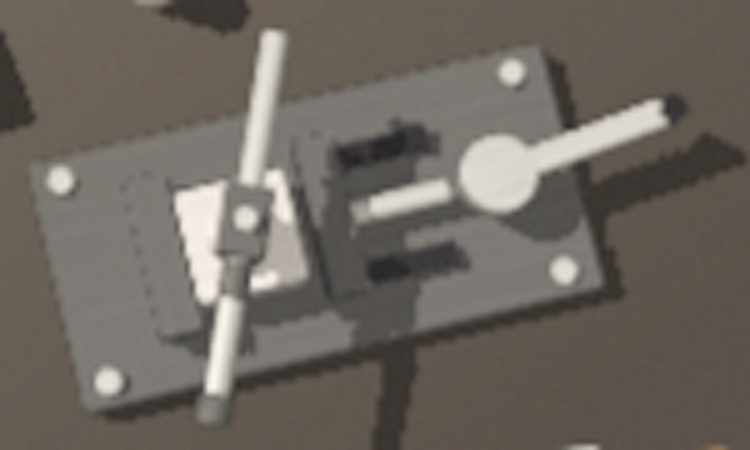

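View pics/scenez.png

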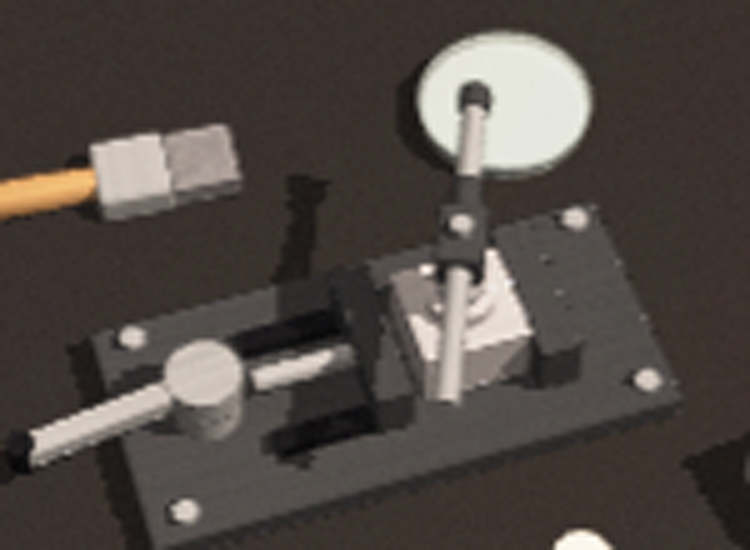

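In the top crop: wrench sleeve end at (210,410), head at (245,215), plain end at (273,35), lever tip at (675,106), post at (498,173). In the scene crop: sleeve end at (474,95), lever end at (18,452).

Run:
```python
from h import *
import pickle
C=pickle.load(open("C0.pkl","rb"))
def P(n,X,Y,z):
    o={"top":(230,170),"scene":(190,150)}[n]
    return uv2w(C[n],(X+.5)/5-.5+o[0],(Y+.5)/5-.5+o[1],z)*1000
for n,pts in {"top":[("c1",35,165,18),("c2",540,45,18),("c3",603,287,18),("c4",90,408,18),("sleeve",210,410,103),("stub",245,216,117),("plain",273,35,103),("ltip",677,106,46),("post",498,173,60)],
 "scene":[("c-y-x",93,338,18),("c+y-x",595,208,18),("c+y+x",680,400,18),("c-y+x",155,547,18),("sleeve",474,92,103),("stub",460,222,117),("plain",450,400,103),("ltip",15,450,46),("post",202,370,60)]}.items():
    for k,X,Y,z in pts: print(n,k,np.round(P(n,X,Y,z/1000 if 0 else z*1e-3))[:2])
# bystanders at full-frame px in top
for k,u,v,z in [("dish",263,283,.016),("brush_l",321,270,.01),("brush_r",377,265,.01),("spare",210,181,.05),("spanner_t",203,208,.005),("vial",260,164,.045),("mortar",116,254,.05),("botB_cap",122,146,.19),("botB_right",447,130,.15)]:
    print(k,np.round(uv2w(C["top"],u,v,z)*1000)[:2])
```

```text
top c1 [580. 148.]
top c2 [ 640. -109.]
top c3 [ 516. -138.]
top c4 [457. 121.]
top sleeve [453.  62.]
top stub [541.  46.]
top plain [628.  31.]
top ltip [ 603. -171.]
top post [568. -79.]
scene c-y-x [ 521. -137.]
scene c+y-x [462. 124.]
scene c+y+x [583. 151.]
scene c-y+x [ 642. -108.]
scene sleeve [449.  61.]
scene stub [538.  45.]
scene plain [626.  33.]
scene ltip [ 600. -170.]
scene post [572. -80.]
dish [379.  83.]
brush_l [409. -62.]
brush_r [ 420. -204.]
spare [629. 211.]
spanner_t [569. 235.]
vial [673.  88.]
mortar [453. 435.]
botB_cap [677. 378.]
botB_right [ 722. -337.]
```

```bash
cat >> h.py <<'E'
def plan(p,yawz=None):
    """print tool-frame shift (mm) to world point p (m) and twist to get tool z to heading yawz (deg)"""
    o=manip.get_obs();M=R.from_rotvec(o["tcp_rot"]).as_matrix()
    print("t",round(o["t"],2),"tcp",np.round(o["tcp_pos"]*1000,1),"q",np.round(o["joint_pos"],2),"F",np.round(o["force"],1),"gap",round(o["finger_gap"]*1000,1))
    print("axes x,y,z:",np.round(M.T,3).tolist(),"zhead",round(np.degrees(np.arctan2(M[1,2],M[0,2])),1))
    print("shift",np.round(M.T@(np.array(p)-o["tcp_pos"])*1000,1))
    if yawz is not None:
        d=np.radians(yawz)-np.arctan2(M[1,2],M[0,2]); d=(d+np.pi)%(2*np.pi)-np.pi
        print("twist",round(-d,3),"or half turn other",round(-d-np.sign(-d)*np.pi,3))
E
python3 -c "
from h import *
plan([.567,-.172,.12],20)"
```

```text
t 0.2 tcp [ 126.1 -509.2  230.8] q [-1.33  0.26 -0.14  1.17 -0.    1.57] F [ 0.1 -0.2  0.1] gap 85.4
axes x,y,z: [[-0.0, 0.001, -1.0], [0.24, -0.971, -0.001], [-0.971, -0.24, 0.0]] zhead -166.1
shift [ 111.  -221.2 -509. ]
twist 3.035 or half turn other -0.106
```

```bash
python3 -m handwheel '[{"delta_pos":[0,-20,-45],"twist":0,"claw":255},{"delta_pos":[0,-40,-90],"twist":0,"claw":255},{"delta_pos":[0,-60,-140],"twist":0,"claw":255},{"delta_pos":[0,-80,-190],"twist":0,"claw":255},{"delta_pos":[0,-105,-240],"twist":0,"claw":255},{"delta_pos":[0,-125,-290],"twist":0,"claw":255},{"delta_pos":[0,-150,-340],"twist":0,"claw":255},{"delta_pos":[0,-170,-390],"twist":0,"claw":255},{"delta_pos":[20,-190,-440],"twist":-0.05,"claw":255},{"delta_pos":[50,-210,-485],"twist":-0.106,"claw":255},{"delta_pos":[90,-221,-509],"twist":-0.106,"claw":255},{"delta_pos":[111,-221,-509],"twist":-0.106,"claw":255}]'
python3 - <<'E'
from h import *
plan([.567,-.172,.034],-160)
c=manip.capture("wrist");cv2.imwrite("pics/w1.png",c["color"])
for p in [(.569,-.081,.053),(.602,-.170,.046),(.540,.046,.12)]: print(w2uv(c,p).round())
E
```

```text
t: 1.7
tcp_pos: [0.5675, -0.1701, 0.1173]
tcp_rot: [2.029, 0.364, -2.034]
force: [-0.7, -0.5, 0.1]
finger_gap: -0.0002
t 1.7 tcp [ 567.5 -170.1  117.3] q [-0.29  0.44 -0.17  0.96  0.    2.5 ] F [-0.7 -0.5  0.1] gap -0.2
axes x,y,z: [[-0.003, 0.002, -1.0], [0.345, -0.939, -0.003], [-0.939, -0.345, 0.002]] zhead -159.8
shift [83.3  1.8  0.9]
twist 0.003 or half turn other -3.139
[124. 177.]
[291. 174.]
[-296.  163.]
```

View pics/w1.png

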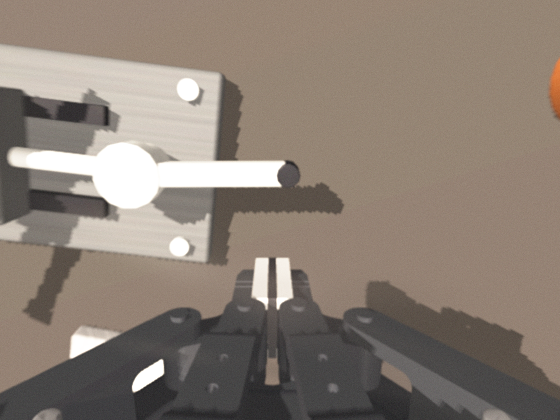

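The wrist picture shows the lever tip at (290,174) and the post at (128,175). Both match my predictions to within about 4 px, so I'll descend and sweep the lever.

```bash
python3 -m handwheel '[{"delta_pos":[40,2,1],"twist":0,"claw":255},{"delta_pos":[83,2,1],"twist":0,"claw":255},{"delta_pos":[83,2,1],"twist":0,"claw":255},{"delta_pos":[83,2,-6],"twist":0,"claw":255},{"delta_pos":[83,2,-12],"twist":0,"claw":255},{"delta_pos":[83,2,-12],"twist":0,"claw":255}]'
python3 - <<'E'
from h import *
plan([.567,-.172,.034],-160)
# arc: constant offset in lever frame; contact r=85, perp offset s (cw side)
o=manip.get_obs();M=R.from_rotvec(o["tcp_rot"]).as_matrix()
piv=np.array([.569,-.081])
a0=-69.8;rel=o["tcp_pos"][:2]-piv
l=np.radians(a0);print("along",rel@[np.cos(l),np.sin(l)],"perp",rel@[-np.sin(l),np.cos(l)])
for s in (-18,):
  for a in (-70,-60,-50,-40,-30,-20,-10,0,4,8,12):
    l=np.radians(a);p=piv+.085*np.array([np.cos(l),np.sin(l)])+s*1e-3*np.array([-np.sin(l),np.cos(l)])
    print(s,a,np.round(M.T@np.array([*(p-o["tcp_pos"][:2]),.034-o["tcp_pos"][2]])*1000,1),round(-np.radians(a+69.8),3))
E
```

```text
t: 2.5
tcp_pos: [0.5787, -0.168, 0.0338]
tcp_rot: [2.028, 0.364, -2.034]
force: [-0.1, -0.9, 0.9]
finger_gap: 0.0005
t 2.5 tcp [ 578.7 -168.    33.8] q [-0.28  0.54 -0.25  0.79  0.    2.51] F [-0.1 -0.9  0.9] gap 0.5
axes x,y,z: [[-0.003, 0.002, -1.0], [0.344, -0.939, -0.003], [-0.939, -0.344, 0.002]] zhead -159.9
shift [-0.2 -0.3 12.4]
twist 0.002 or half turn other -3.139
along 0.08501295076804842 perp -0.020937141642489488
-18 -70 [-0.2 -0.1 -2.6] 0.003
-18 -60 [ -0.3   1.8 -17.7] -0.171
-18 -50 [ -0.3   1.  -32.8] -0.346
-18 -40 [ -0.3  -2.4 -47.6] -0.52
-18 -30 [ -0.3  -8.3 -61.5] -0.695
-18 -20 [ -0.3 -16.5 -74.2] -0.869
-18 -10 [ -0.3 -26.8 -85.3] -1.044
-18 0 [ -0.3 -38.9 -94.5] -1.218
-18 4 [ -0.3 -44.1 -97.5] -1.288
-18 8 [  -0.3  -49.6 -100.2] -1.358
-18 12 [  -0.3  -55.2 -102.4] -1.428
```

```bash
python3 -m handwheel '[{"delta_pos":[0,0,-3],"twist":0,"claw":255},{"delta_pos":[0,1,-10],"twist":-0.09,"claw":255},{"delta_pos":[0,2,-18],"twist":-0.17,"claw":255},{"delta_pos":[0,1,-33],"twist":-0.34,"claw":255},{"delta_pos":[0,-2,-48],"twist":-0.52,"claw":255},{"delta_pos":[0,-8,-61],"twist":-0.69,"claw":255},{"delta_pos":[0,-16,-74],"twist":-0.87,"claw":255},{"delta_pos":[0,-27,-85],"twist":-1.04,"claw":255},{"delta_pos":[0,-33,-90],"twist":-1.13,"claw":255},{"delta_pos":[0,-39,-94],"twist":-1.22,"claw":255},{"delta_pos":[0,-39,-94],"twist":-1.22,"claw":255}]'
python3 - <<'E'
from h import *
plan([.567,-.172,.034],-80)
o=manip.get_obs()
c=manip.capture("wrist");cv2.imwrite("pics/w2.png",c["color"])
E
```

```text
t: 3.88
tcp_pos: [0.6539, -0.0987, 0.0339]
tcp_rot: [1.209, 1.213, -1.21]
force: [-0.5, -0.5, 1.1]
finger_gap: -0.0001
t 3.88 tcp [653.9 -98.7  33.9] q [-0.15  0.62 -0.09  0.87  0.    1.42] F [-0.5 -0.5  1.1] gap -0.1
axes x,y,z: [[-0.003, 0.002, -1.0], [1.0, 0.0, -0.003], [0.0, -1.0, -0.002]] zhead -90.0
shift [  0.  -86.9  73.3]
twist -0.174 or half turn other 2.967
```

View pics/w2.png

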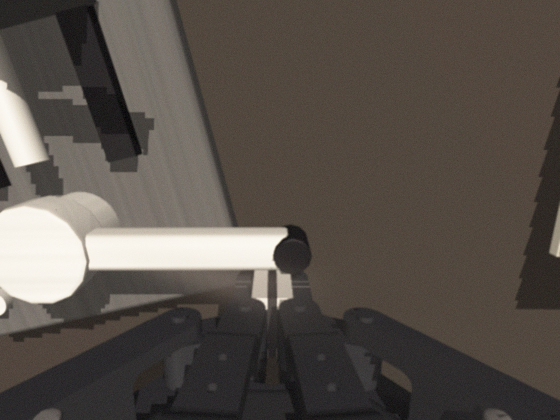

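The lever (now at v≈250 in the picture) has come over to about heading 0°, and the stop should be near +9°. I'll go on in small steps and watch the force.

```bash
python3 -m handwheel '[{"delta_pos":[0,1,-5],"twist":-0.05,"claw":255},{"delta_pos":[0,2,-9],"twist":-0.1,"claw":255},{"delta_pos":[0,2,-13],"twist":-0.15,"claw":255},{"delta_pos":[0,2,-13],"twist":-0.15,"claw":255}]'; python3 -m handwheel '[{"delta_pos":[0,0,-2],"twist":0,"claw":255},{"delta_pos":[0,0,-2],"twist":0,"claw":255}]';python3 -m handwheel '[{"delta_pos":[0,0,-2],"twist":0,"claw":255},{"delta_pos":[0,0,-2],"twist":0,"claw":255}]'
```

```text
t: 4.42
tcp_pos: [0.6552, -0.0861, 0.0339]
tcp_rot: [1.1, 1.28, -1.101]
force: [-0.7, -0.1, -0.6]
finger_gap: -0.0004
t: 4.68
tcp_pos: [0.6551, -0.0849, 0.0339]
tcp_rot: [1.1, 1.278, -1.102]
force: [0.2, -3.6, -1.5]
finger_gap: 0.0001
t: 4.92
tcp_pos: [0.6551, -0.0848, 0.034]
tcp_rot: [1.098, 1.275, -1.105]
force: [0.7, -6.8, -1.5]
finger_gap: 0.0002
```

```bash
python3 -m handwheel '[{"delta_pos":[0,0,-4],"twist":0,"claw":255},{"delta_pos":[0,0,-6],"twist":0,"claw":255},{"delta_pos":[0,0,-6],"twist":0,"claw":255}]'; python3 -m handwheel '[{"delta_pos":[0,0,8],"twist":0,"claw":255},{"delta_pos":[0,0,20],"twist":0,"claw":255},{"delta_pos":[-60,0,20],"twist":0,"claw":255},{"delta_pos":[-120,0,20],"twist":0,"claw":0},{"delta_pos":[-160,0,20],"twist":0,"claw":0},{"delta_pos":[-160,0,20],"twist":0,"claw":0}]'
python3 - <<'E'
from h import *
import pickle
plan([.5395,.0455,.2],-10.3)
C={n:manip.capture(n) for n in("top","scene")}
pickle.dump(C,open("C1.pkl","wb"))
a=[cv2.resize(C[n]["color"][y:y+90,x:x+125],None,fx=6,fy=3*2/2,interpolation=cv2.INTER_CUBIC) for n,x,y in(("top",250,165),("scene",190,160))]
cv2.imwrite("pics/m3.png",np.vstack(a))
E
```

```text
t: 5.3
tcp_pos: [0.655, -0.0847, 0.0341]
tcp_rot: [1.093, 1.264, -1.113]
force: [1.6, -15.3, -3.0]
finger_gap: 0.0001
t: 6.05
tcp_pos: [0.6608, -0.1023, 0.1993]
tcp_rot: [1.097, 1.258, -1.107]
force: [0.5, 1.0, -0.3]
finger_gap: 0.0543
t 6.05 tcp [ 660.8 -102.3  199.3] q [-0.15  0.52  0.18  1.22 -0.01  1.28] F [ 0.5  1.  -0.3] gap 54.3
axes x,y,z: [[0.007, -0.014, -1.0], [0.99, 0.141, 0.005], [0.141, -0.99, 0.015]] zhead -81.9
shift [  -3.6  -99.2 -163.4]
twist -1.249 or half turn other 1.892
```

View pics/m3.png

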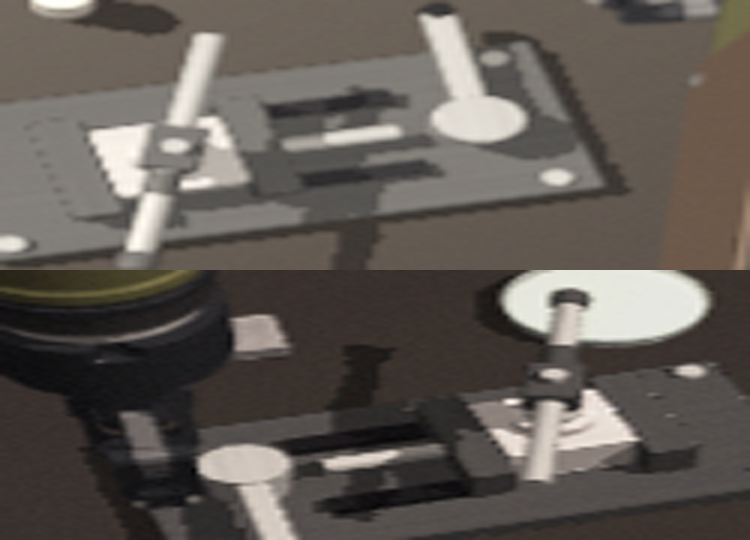

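The lever is now pointing to the fixture's +x (tip at (437,10) in the upper half), and the wrench hasn't moved. Next I'll go over the tap, with joint 6 near −2.89.

```bash
python3 -m handwheel '[{"delta_pos":[0,-10,-20],"twist":-0.18,"claw":0},{"delta_pos":[0,-20,-40],"twist":-0.36,"claw":0},{"delta_pos":[0,-30,-60],"twist":-0.54,"claw":0},{"delta_pos":[0,-40,-75],"twist":-0.72,"claw":0},{"delta_pos":[0,-50,-90],"twist":-0.9,"claw":0},{"delta_pos":[0,-60,-105],"twist":-1.08,"claw":0},{"delta_pos":[0,-70,-120],"twist":-1.26,"claw":0},{"delta_pos":[0,-80,-135],"twist":-1.44,"claw":0},{"delta_pos":[0,-90,-150],"twist":-1.62,"claw":0},{"delta_pos":[0,-99,-163],"twist":-1.8,"claw":0},{"delta_pos":[0,-99,-163],"twist":-1.98,"claw":0},{"delta_pos":[0,-99,-163],"twist":-2.16,"claw":0}]'; python3 -c "
from h import *
plan([.540,.046,.2],170.5)"
```

```text
t: 7.65
tcp_pos: [0.5354, 0.0456, 0.1907]
tcp_rot: [-0.586, 1.503, 0.569]
force: [0.4, 0.5, 0.9]
finger_gap: 0.0854
t 7.65 tcp [535.4  45.6 190.7] q [ 0.09  0.31 -0.18  1.09 -0.01 -0.64] F [0.4 0.5 0.9] gap 85.4
axes x,y,z: [[-0.005, -0.013, -1.0], [-0.672, 0.74, -0.006], [0.74, 0.672, -0.013]] zhead 42.2
shift [-9.4 -2.9  3.6]
twist -2.238 or half turn other 0.903
```

```bash
python3 -m handwheel '[{"delta_pos":[0,-3,3],"twist":-0.18,"claw":0},{"delta_pos":[0,-3,3],"twist":-0.36,"claw":0},{"delta_pos":[0,-3,3],"twist":-0.55,"claw":0},{"delta_pos":[0,-3,3],"twist":-0.74,"claw":0},{"delta_pos":[0,-3,3],"twist":-0.92,"claw":0},{"delta_pos":[0,-3,3],"twist":-1.1,"claw":0},{"delta_pos":[0,-3,3],"twist":-1.29,"claw":0},{"delta_pos":[0,-3,3],"twist":-1.48,"claw":0},{"delta_pos":[0,-3,3],"twist":-1.66,"claw":0},{"delta_pos":[0,-3,3],"twist":-1.85,"claw":0},{"delta_pos":[0,-3,3],"twist":-2.04,"claw":0},{"delta_pos":[0,-3,3],"twist":-2.24,"claw":0}]'
python3 - <<'E'
from h import *
plan([.540,.046,.092],170.5)
c=manip.capture("wrist");cv2.imwrite("pics/w4.png",c["color"])
for p in [(.540,.046,.120),(.540,.046,.114),(.627-.001,.032,.103),(.451,.0615,.103)]: print(w2uv(c,p).round())
E
```

```text
t: 9.15
tcp_pos: [0.538, 0.0455, 0.1885]
tcp_rot: [-2.127, 0.202, 2.145]
force: [0.2, -0.7, -0.6]
finger_gap: 0.0852
t 9.15 tcp [538.   45.5 188.5] q [ 0.09  0.31 -0.17  1.09 -0.01 -2.87] F [ 0.2 -0.7 -0.6] gap 85.2
axes x,y,z: [[-0.01, -0.013, -1.0], [-0.174, -0.985, 0.014], [-0.985, 0.174, 0.007]] zhead 170.0
shift [96.4 -2.3 -2.6]
twist -0.01 or half turn other 3.132
[268. 225.]
[268. 222.]
[265.  73.]
[268. 339.]
```

View pics/w4.png

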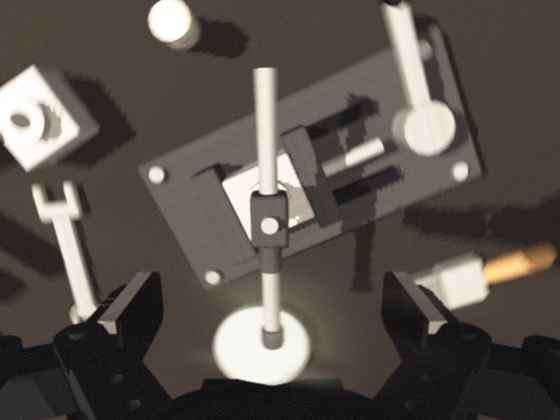

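The stub is at (269,226), against a predicted (268,225), so it is centred; the bar is about 1° off. I'll descend and grip the head.

```bash
python3 -m handwheel '[{"delta_pos":[30,-2,-2],"twist":-0.02,"claw":0},{"delta_pos":[65,-2,-2],"twist":-0.02,"claw":0},{"delta_pos":[90,-2,-2],"twist":-0.02,"claw":0},{"delta_pos":[102,-2,-2],"twist":-0.02,"claw":0},{"delta_pos":[102,-2,-2],"twist":-0.02,"claw":0}]'; python3 -c "
from h import *
plan([.540,.046,.086],171)"; python3 -m handwheel '[{"delta_pos":[0,0,0],"twist":0,"claw":150},{"delta_pos":[0,0,0],"twist":0,"claw":200},{"delta_pos":[0,0,0],"twist":0,"claw":255},{"delta_pos":[0,0,0],"twist":0,"claw":255},{"delta_pos":[0,0,0],"twist":0,"claw":255},{"delta_pos":[0,0,0],"twist":0,"claw":255}]';python3 -c "
from h import *
plan([.540,.046,.086],171)
print(manip.get_obs()['wrist_torque'])"
```

```text
t: 9.82
tcp_pos: [0.5381, 0.0457, 0.0852]
tcp_rot: [-2.136, 0.179, 2.161]
force: [-0.0, -0.5, 0.2]
finger_gap: 0.0857
t 9.82 tcp [538.1  45.7  85.2] q [ 0.09  0.4  -0.34  0.85 -0.01 -2.9 ] F [-0.  -0.5  0.2] gap 85.7
axes x,y,z: [[-0.013, -0.013, -1.0], [-0.152, -0.988, 0.015], [-0.988, 0.152, 0.011]] zhead 171.3
shift [-0.8 -0.6 -1.9]
twist 0.004 or half turn other -3.137
t: 10.58
tcp_pos: [0.5386, 0.0457, 0.086]
tcp_rot: [-2.137, 0.179, 2.159]
force: [0.1, -0.5, 5.8]
finger_gap: 0.0231
t 10.57 tcp [538.6  45.7  86. ] q [ 0.09  0.4  -0.34  0.85 -0.01 -2.9 ] F [ 0.1 -0.5  5.8] gap 23.1
axes x,y,z: [[-0.012, -0.013, -1.0], [-0.152, -0.988, 0.014], [-0.988, 0.152, 0.009]] zhead 171.2
shift [ 0.  -0.5 -1.4]
twist 0.004 or half turn other -3.137
[ 0.08345485  0.22711082 -0.12073057]
```

The grip is good, with a gap of 23 mm on the 24 mm head and a side force under 1 N. I'll start the first half turn.

```bash
python3 -m handwheel '[{"delta_pos":[0.1,0,0],"twist":0.13,"claw":255},{"delta_pos":[0.2,0,0],"twist":0.26,"claw":255},{"delta_pos":[0.3,0,0],"twist":0.39,"claw":255},{"delta_pos":[0.4,0,0],"twist":0.52,"claw":255},{"delta_pos":[0.4,0,0],"twist":0.65,"claw":255},{"delta_pos":[0.5,0,0],"twist":0.79,"claw":255}]'; python3 -c "
from h import *
plan([.5386,.0457,.085],-8.8)
print(manip.get_obs()['wrist_torque'])"
```

```text
t: 11.32
tcp_pos: [0.5387, 0.0464, 0.0856]
tcp_rot: [-1.652, 0.862, 1.661]
force: [-0.5, 0.6, 1.6]
finger_gap: 0.0232
t 11.32 tcp [538.7  46.4  85.6] q [ 0.09  0.4  -0.34  0.85 -0.01 -2.1 ] F [-0.5  0.6  1.6] gap 23.2
axes x,y,z: [[-0.011, -0.011, -1.0], [-0.811, -0.585, 0.016], [-0.585, 0.811, -0.003]] zhead 125.8
shift [ 0.6  0.5 -0.5]
twist 2.349 or half turn other -0.793
[ 0.4661745  -0.02475536  0.22287924]
```

```bash
python3 -m handwheel '[{"delta_pos":[0.1,0,0],"twist":0.13,"claw":255},{"delta_pos":[0.2,0,0],"twist":0.26,"claw":255},{"delta_pos":[0.3,0,0],"twist":0.39,"claw":255},{"delta_pos":[0.3,0,0],"twist":0.52,"claw":255},{"delta_pos":[0.4,0,0],"twist":0.65,"claw":255},{"delta_pos":[0.5,0,0],"twist":0.78,"claw":255},{"delta_pos":[0.6,0,0],"twist":0.91,"claw":255},{"delta_pos":[0.7,0,0],"twist":1.04,"claw":255},{"delta_pos":[0.8,0,0],"twist":1.17,"claw":255},{"delta_pos":[0.8,0,0],"twist":1.3,"claw":255}]'; python3 -c "
from h import *
plan([.539,.046,.084],-8.8)"
```

```text
t: 12.58
tcp_pos: [0.5396, 0.0468, 0.0847]
tcp_rot: [-0.702, 1.47, 0.693]
force: [2.2, -0.3, -0.0]
finger_gap: 0.0229
t 12.57 tcp [539.6  46.8  84.7] q [ 0.09  0.4  -0.34  0.84 -0.01 -0.8 ] F [ 2.2 -0.3 -0. ] gap 22.9
axes x,y,z: [[-0.01, -0.01, -1.0], [-0.778, 0.628, 0.001], [0.628, 0.778, -0.014]] zhead 51.1
shift [ 0.8  0.  -1. ]
twist 1.046 or half turn other -2.096
```

```bash
python3 -m handwheel '[{"delta_pos":[0.1,0,0],"twist":0.13,"claw":255},{"delta_pos":[0.2,0,0],"twist":0.26,"claw":255},{"delta_pos":[0.3,0,0],"twist":0.39,"claw":255},{"delta_pos":[0.3,0,0],"twist":0.52,"claw":255},{"delta_pos":[0.4,0,0],"twist":0.65,"claw":255},{"delta_pos":[0.5,0,0],"twist":0.78,"claw":255},{"delta_pos":[0.6,0,0],"twist":0.91,"claw":255},{"delta_pos":[0.6,0,0],"twist":1.045,"claw":255},{"delta_pos":[0.6,0,0],"twist":1.045,"claw":255},{"delta_pos":[0.6,0,0],"twist":1.045,"claw":255},{"delta_pos":[0.6,0,0],"twist":1.045,"claw":255},{"delta_pos":[0.6,0,0],"twist":1.045,"claw":255}]'
python3 - <<'E'
from h import *
plan([.539,.046,.084],-8.8)
c=manip.capture("top");cv2.imwrite("pics/t5.png",cv2.resize(c["color"][150:270,210:390],None,fx=4,fy=4))
E
```

```text
t: 14.08
tcp_pos: [0.5402, 0.0463, 0.0841]
tcp_rot: [0.111, 1.575, -0.13]
force: [2.9, -3.9, -3.5]
finger_gap: 0.023
t 14.07 tcp [540.2  46.3  84.1] q [ 0.09  0.4  -0.34  0.84 -0.01  0.24] F [ 2.9 -3.9 -3.5] gap 23.0
axes x,y,z: [[-0.009, -0.011, -1.0], [0.152, 0.988, -0.013], [0.988, -0.152, -0.007]] zhead -8.8
shift [ 0.1 -0.5 -1.1]
twist 0.001 or half turn other -3.141
```

View pics/t5.png

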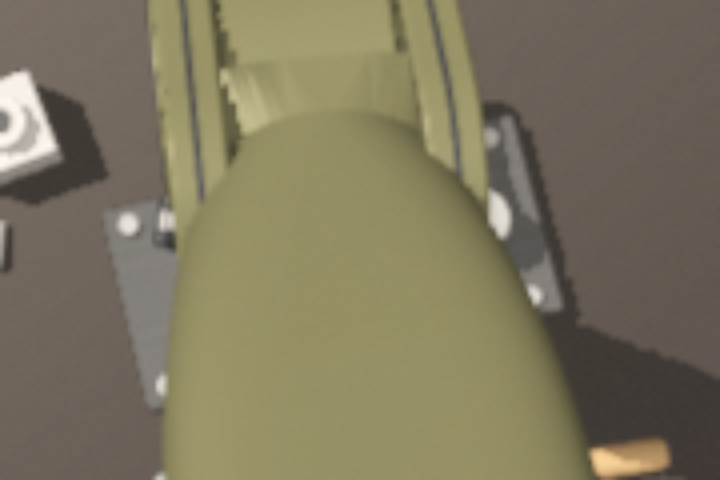

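The arm hides the tap in the top view. The heading is at −8.8°, exactly half a turn, and forces are under 6 N. Next is a quarter back with a pause.

```bash
python3 -m handwheel '[{"delta_pos":[-0.1,0,0],"twist":-0.17,"claw":255},{"delta_pos":[-0.2,0,0],"twist":-0.35,"claw":255},{"delta_pos":[-0.3,0,0],"twist":-0.52,"claw":255},{"delta_pos":[-0.4,0,0],"twist":-0.7,"claw":255},{"delta_pos":[-0.6,0,0],"twist":-0.87,"claw":255},{"delta_pos":[-0.7,0,0],"twist":-1.05,"claw":255},{"delta_pos":[-0.8,0,0],"twist":-1.22,"claw":255},{"delta_pos":[-0.9,0,0],"twist":-1.4,"claw":255},{"delta_pos":[-1,0,0],"twist":-1.57,"claw":255},{"delta_pos":[-1,0,0],"twist":-1.57,"claw":255},{"delta_pos":[-1,0,0],"twist":-1.57,"claw":255},{"delta_pos":[-1,0,0],"twist":-1.57,"claw":255}]'; python3 -c "
from h import *
plan([.539,.046,.085],81.2)"; python3 -m handwheel '[{"delta_pos":[0,0,0],"twist":0,"claw":255},{"delta_pos":[0.1,0,0],"twist":0.15,"claw":255},{"delta_pos":[0.2,0,0],"twist":0.3,"claw":255},{"delta_pos":[0.3,0,0],"twist":0.45,"claw":255},{"delta_pos":[0.4,0,0],"twist":0.6,"claw":255},{"delta_pos":[0.5,0,0],"twist":0.75,"claw":255},{"delta_pos":[0.6,0,0],"twist":0.9,"claw":255},{"delta_pos":[0.7,0,0],"twist":1.05,"claw":255},{"delta_pos":[0.8,0,0],"twist":1.2,"claw":255},{"delta_pos":[0.9,0,0],"twist":1.35,"claw":255},{"delta_pos":[1,0,0],"twist":1.5,"claw":255}]';python3 -c "
from h import *
plan([.539,.046,.085],-98.8)"
```

```text
t: 15.62
tcp_pos: [0.5393, 0.0468, 0.085]
tcp_rot: [-1.098, 1.293, 1.096]
force: [-1.7, 0.6, 3.0]
finger_gap: 0.023
t 15.62 tcp [539.3  46.8  85. ] q [ 0.09  0.4  -0.34  0.84 -0.01 -1.32] F [-1.7  0.6  3. ] gap 23.0
axes x,y,z: [[-0.01, -0.01, -1.0], [-0.988, 0.154, 0.009], [0.154, 0.988, -0.012]] zhead 81.2
shift [ 0.   0.1 -0.8]
twist -0.001 or half turn other 3.141
t: 17.0
tcp_pos: [0.5403, 0.0463, 0.0841]
tcp_rot: [0.061, 1.578, -0.079]
force: [1.2, -3.4, -0.7]
finger_gap: 0.023
t 17.0 tcp [540.3  46.3  84.1] q [ 0.09  0.4  -0.34  0.84 -0.01  0.18] F [ 1.2 -3.4 -0.7] gap 23.0
axes x,y,z: [[-0.008, -0.011, -1.0], [0.089, 0.996, -0.012], [0.996, -0.089, -0.007]] zhead -5.1
shift [-0.9 -0.4 -1.3]
twist 1.635 or half turn other -1.506
```

```bash
python3 -m handwheel '[{"delta_pos":[0.1,0,0],"twist":0.18,"claw":255},{"delta_pos":[0.2,0,0],"twist":0.36,"claw":255},{"delta_pos":[0.3,0,0],"twist":0.54,"claw":255},{"delta_pos":[0.5,0,0],"twist":0.72,"claw":255},{"delta_pos":[0.6,0,0],"twist":0.9,"claw":255},{"delta_pos":[0.7,0,0],"twist":1.08,"claw":255},{"delta_pos":[0.8,0,0],"twist":1.26,"claw":255},{"delta_pos":[0.9,0,0],"twist":1.44,"claw":255},{"delta_pos":[1,0,0],"twist":1.635,"claw":255},{"delta_pos":[1,0,0],"twist":1.635,"claw":255},{"delta_pos":[1,0,0],"twist":1.635,"claw":255},{"delta_pos":[1,0,0],"twist":1.635,"claw":255}]';python3 -c "
from h import *
plan([.539,.046,.083],-98.8)"
```

```text
t: 18.5
tcp_pos: [0.5398, 0.0452, 0.0831]
tcp_rot: [1.305, 1.129, -1.333]
force: [-1.9, -4.4, 2.9]
finger_gap: 0.0231
t 18.5 tcp [539.8  45.2  83.1] q [ 0.09  0.4  -0.34  0.84 -0.01  1.81] F [-1.9 -4.4  2.9] gap 23.1
axes x,y,z: [[-0.009, -0.014, -1.0], [0.988, -0.151, -0.007], [-0.151, -0.988, 0.015]] zhead -98.7
shift [ 0.1 -0.9 -0.7]
twist 0.002 or half turn other -3.14
```

Tap angle is now π − π/2 + π. Next I'll open, lift, turn back half a turn and grip again.

```bash
python3 -m handwheel '[{"delta_pos":[0,0,0],"twist":0,"claw":100},{"delta_pos":[0,0,0],"twist":0,"claw":0},{"delta_pos":[0,0,0],"twist":0,"claw":0},{"delta_pos":[0,0,0],"twist":0,"claw":0},{"delta_pos":[-20,0,0],"twist":0,"claw":0},{"delta_pos":[-45,0,0],"twist":0,"claw":0},{"delta_pos":[-55,0,0],"twist":-0.1,"claw":0},{"delta_pos":[-55,0,0],"twist":-0.28,"claw":0},{"delta_pos":[-55,0,0],"twist":-0.46,"claw":0},{"delta_pos":[-55,0,0],"twist":-0.64,"claw":0},{"delta_pos":[-55,0,0],"twist":-0.82,"claw":0},{"delta_pos":[-55,0,0],"twist":-1,"claw":0}]';python3 -m handwheel '[{"delta_pos":[0,0,0],"twist":-0.18,"claw":0},{"delta_pos":[0,0,0],"twist":-0.36,"claw":0},{"delta_pos":[0,0,0],"twist":-0.54,"claw":0},{"delta_pos":[0,0,0],"twist":-0.72,"claw":0},{"delta_pos":[0,0,0],"twist":-0.9,"claw":0},{"delta_pos":[0,0,0],"twist":-1.08,"claw":0},{"delta_pos":[0,0,0],"twist":-1.26,"claw":0},{"delta_pos":[0,0,0],"twist":-1.44,"claw":0},{"delta_pos":[0,0,0],"twist":-1.62,"claw":0},{"delta_pos":[0,0,0],"twist":-1.8,"claw":0},{"delta_pos":[0,0,0],"twist":-1.98,"claw":0},{"delta_pos":[0,0,0],"twist":-2.14,"claw":0}]';python3 - <<'E'
from h import *
plan([.5395,.0460,.083],81.2)
c=manip.capture("wrist");cv2.imwrite("pics/w6.png",c["color"])
E
```

```text
t: 20.0
tcp_pos: [0.5403, 0.0461, 0.1381]
tcp_rot: [0.548, 1.501, -0.573]
force: [-0.8, -0.2, 0.1]
finger_gap: 0.0855
t: 21.5
tcp_pos: [0.5404, 0.0462, 0.1381]
tcp_rot: [-1.111, 1.289, 1.104]
force: [0.1, 0.2, -0.2]
finger_gap: 0.0855
t 21.5 tcp [540.4  46.2 138.1] q [ 0.09  0.35 -0.26  0.97 -0.01 -1.34] F [ 0.1  0.2 -0.2] gap 85.5
axes x,y,z: [[-0.009, -0.013, -1.0], [-0.99, 0.141, 0.007], [0.141, 0.99, -0.015]] zhead 81.9
shift [55.1  0.4  0.5]
twist 0.012 or half turn other -3.129
```

View pics/w6.png

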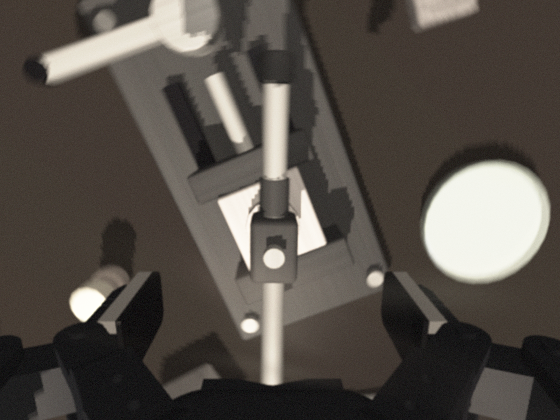

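The sleeve is at the top (276,60), heading about −99° as intended, and the bar lines up with the tool. I'll regrip.

```bash
python3 -m handwheel '[{"delta_pos":[25,0.4,0.3],"twist":0.012,"claw":0},{"delta_pos":[45,0.4,0.3],"twist":0.012,"claw":0},{"delta_pos":[55,0.4,0.3],"twist":0.012,"claw":0},{"delta_pos":[55,0.4,0.3],"twist":0.012,"claw":0},{"delta_pos":[55,0.4,0.3],"twist":0.012,"claw":150},{"delta_pos":[55,0.4,0.3],"twist":0.012,"claw":220},{"delta_pos":[55,0.4,0.3],"twist":0.012,"claw":255},{"delta_pos":[55,0.4,0.3],"twist":0.012,"claw":255},{"delta_pos":[55,0.4,0.3],"twist":0.012,"claw":255},{"delta_pos":[55,0.4,0.3],"twist":0.012,"claw":255}]';python3 -c "
from h import *
plan([.5395,.046,.083],171.2)"
```

```text
t: 22.8
tcp_pos: [0.5395, 0.0459, 0.0837]
tcp_rot: [-1.104, 1.292, 1.096]
force: [-2.0, 0.0, 6.5]
finger_gap: 0.0233
t 22.8 tcp [539.5  45.9  83.7] q [ 0.09  0.4  -0.34  0.84 -0.01 -1.33] F [-2.   0.   6.5] gap 23.3
axes x,y,z: [[-0.009, -0.013, -1.0], [-0.989, 0.15, 0.007], [0.15, 0.989, -0.014]] zhead 81.4
shift [0.7 0.  0.1]
twist -1.568 or half turn other 1.574
```

Quarter back with a pause, then half forward.

```bash
python3 -m handwheel '[{"delta_pos":[-0.1,0,0],"twist":-0.17,"claw":255},{"delta_pos":[-0.2,0,0],"twist":-0.35,"claw":255},{"delta_pos":[-0.3,0,0],"twist":-0.52,"claw":255},{"delta_pos":[-0.4,0,0],"twist":-0.7,"claw":255},{"delta_pos":[-0.5,0,0],"twist":-0.87,"claw":255},{"delta_pos":[-0.6,0,0],"twist":-1.05,"claw":255},{"delta_pos":[-0.7,0,0],"twist":-1.22,"claw":255},{"delta_pos":[-0.8,0,0],"twist":-1.4,"claw":255},{"delta_pos":[-0.9,0,0],"twist":-1.568,"claw":255},{"delta_pos":[-0.9,0,0],"twist":-1.568,"claw":255},{"delta_pos":[-0.9,0,0],"twist":-1.568,"claw":255},{"delta_pos":[-0.9,0,0],"twist":-1.568,"claw":255}]'; python3 -c "
from h import *
plan([.539,.046,.085],171.2)"; python3 -m handwheel '[{"delta_pos":[0,0,0],"twist":0,"claw":255},{"delta_pos":[0.1,0,0],"twist":0.15,"claw":255},{"delta_pos":[0.2,0,0],"twist":0.3,"claw":255},{"delta_pos":[0.3,0,0],"twist":0.45,"claw":255},{"delta_pos":[0.4,0,0],"twist":0.6,"claw":255},{"delta_pos":[0.5,0,0],"twist":0.75,"claw":255},{"delta_pos":[0.6,0,0],"twist":0.9,"claw":255},{"delta_pos":[0.7,0,0],"twist":1.05,"claw":255},{"delta_pos":[0.8,0,0],"twist":1.2,"claw":255},{"delta_pos":[0.9,0,0],"twist":1.35,"claw":255},{"delta_pos":[1,0,0],"twist":1.5,"claw":255}]';python3 -c "
from h import *
plan([.539,.046,.083],-8.8)"
```

```text
t: 24.3
tcp_pos: [0.5394, 0.046, 0.0848]
tcp_rot: [-2.139, 0.181, 2.156]
force: [-2.0, -0.5, 4.3]
finger_gap: 0.0233
t 24.3 tcp [539.4  46.   84.8] q [ 0.09  0.4  -0.34  0.84 -0.01 -2.89] F [-2.  -0.5  4.3] gap 23.3
axes x,y,z: [[-0.009, -0.013, -1.0], [-0.154, -0.988, 0.014], [-0.988, 0.154, 0.007]] zhead 171.2
shift [-0.2  0.1  0.4]
twist -0.001 or half turn other 3.141
t: 25.68
tcp_pos: [0.5395, 0.046, 0.0838]
tcp_rot: [-1.15, 1.266, 1.143]
force: [-1.8, -0.2, 3.6]
finger_gap: 0.0232
t 25.68 tcp [539.5  46.   83.8] q [ 0.09  0.4  -0.34  0.84 -0.01 -1.39] F [-1.8 -0.2  3.6] gap 23.2
axes x,y,z: [[-0.009, -0.013, -1.0], [-0.996, 0.089, 0.007], [0.088, 0.996, -0.014]] zhead 84.9
shift [0.8 0.5 0. ]
twist 1.636 or half turn other -1.506
```

```bash
python3 -m handwheel '[{"delta_pos":[0.1,0,0],"twist":0.15,"claw":255},{"delta_pos":[0.3,0,0],"twist":0.3,"claw":255},{"delta_pos":[0.4,0,0],"twist":0.45,"claw":255},{"delta_pos":[0.5,0,0],"twist":0.6,"claw":255},{"delta_pos":[0.6,0,0],"twist":0.75,"claw":255},{"delta_pos":[0.7,0,0],"twist":0.9,"claw":255},{"delta_pos":[0.8,0,0],"twist":1.05,"claw":255},{"delta_pos":[0.9,0,0],"twist":1.2,"claw":255},{"delta_pos":[1,0,0],"twist":1.35,"claw":255},{"delta_pos":[1.1,0,0],"twist":1.5,"claw":255},{"delta_pos":[1.1,0,0],"twist":1.58,"claw":255},{"delta_pos":[1.1,0,0],"twist":1.62,"claw":255}]';python3 -c "
from h import *
plan([.539,.046,.083],-8.8)
print(manip.get_obs()['wrist_torque'])"
python3 -m handwheel '[{"delta_pos":[0,0,0],"twist":0.02,"claw":255},{"delta_pos":[0,0,0],"twist":0.04,"claw":255},{"delta_pos":[0,0,0],"twist":0.06,"claw":255},{"delta_pos":[0,0,0],"twist":0.06,"claw":255}]';python3 -c "
from h import *
plan([.539,.046,.083],-8.8)
print(manip.get_obs()['wrist_torque'])"
```

```text
t: 27.18
tcp_pos: [0.5395, 0.046, 0.0827]
tcp_rot: [0.099, 1.576, -0.121]
force: [-0.3, 0.6, 4.3]
finger_gap: 0.0227
t 27.18 tcp [539.5  46.   82.7] q [ 0.09  0.4  -0.34  0.84 -0.01  0.23] F [-0.3  0.6  4.3] gap 22.7
axes x,y,z: [[-0.009, -0.013, -1.0], [0.139, 0.99, -0.014], [0.99, -0.139, -0.007]] zhead -8.0
shift [-0.3 -0.  -0.5]
twist 0.014 or half turn other -3.128
[0.2752008  0.45462767 0.23463685]
t: 27.68
tcp_pos: [0.5395, 0.046, 0.0827]
tcp_rot: [0.146, 1.572, -0.168]
force: [-0.8, -0.8, 3.5]
finger_gap: 0.0235
t 27.68 tcp [539.5  46.   82.7] q [ 0.09  0.4  -0.34  0.84 -0.01  0.29] F [-0.8 -0.8  3.5] gap 23.5
axes x,y,z: [[-0.009, -0.013, -1.0], [0.199, 0.98, -0.015], [0.98, -0.199, -0.006]] zhead -11.5
shift [-0.3 -0.1 -0.5]
twist -0.046 or half turn other 3.095
[0.31185428 0.36967692 0.13635584]
```

No stop felt yet, and the torque is still about 0.2. I'll keep turning in small steps until it rises.

```bash
for i in 1 2 3; do python3 -m handwheel '[{"delta_pos":[0,0,0],"twist":0.02,"claw":255},{"delta_pos":[0,0,0],"twist":0.03,"claw":255},{"delta_pos":[0,0,0],"twist":0.03,"claw":255}]' >/dev/null;python3 -c "
from h import *
plan([.539,.046,.083],-8.8)
print(manip.get_obs()['wrist_torque'])" | grep -v -e shift -e '^t '; done
```

```text
axes x,y,z: [[-0.009, -0.013, -1.0], [0.227, 0.974, -0.015], [0.974, -0.227, -0.005]] zhead -13.1
twist -0.076 or half turn other 3.066
[0.19133102 0.3572885  0.75049114]
axes x,y,z: [[-0.008, -0.014, -1.0], [0.256, 0.966, -0.015], [0.967, -0.256, -0.005]] zhead -14.9
twist -0.106 or half turn other 3.036
[0.04811426 0.14223485 1.09512791]
axes x,y,z: [[-0.008, -0.014, -1.0], [0.284, 0.959, -0.016], [0.959, -0.285, -0.004]] zhead -16.5
twist -0.135 or half turn other 3.007
[0.01714781 0.22233548 1.76716177]
```

The torque rose to 1.8 N·m against about 0.22 before, so the collar is hard down. I'll release, lift and look.

```bash
python3 -m handwheel '[{"delta_pos":[0,0,0],"twist":-0.07,"claw":255},{"delta_pos":[0,0,0],"twist":-0.07,"claw":100},{"delta_pos":[0,0,0],"twist":-0.07,"claw":0},{"delta_pos":[0,0,0],"twist":-0.07,"claw":0},{"delta_pos":[0,0,0],"twist":-0.07,"claw":0},{"delta_pos":[-30,0,0],"twist":-0.07,"claw":0},{"delta_pos":[-80,0,0],"twist":-0.07,"claw":0},{"delta_pos":[-130,0,0],"twist":-0.07,"claw":0},{"delta_pos":[-130,0,0],"twist":-0.07,"claw":0}]'
python3 - <<'E'
from h import *
plan([.35,-.25,.23])
c=manip.capture("wrist");cv2.imwrite("pics/w7.png",c["color"])
E
```

```text
t: 29.92
tcp_pos: [0.544, 0.048, 0.2172]
tcp_rot: [0.162, 1.562, -0.182]
force: [-0.2, -0.5, -0.2]
finger_gap: 0.0858
t 29.93 tcp [544.   48.  217.2] q [ 0.1   0.3  -0.12  1.15 -0.01  0.31] F [-0.2 -0.5 -0.2] gap 85.8
axes x,y,z: [[0.001, -0.013, -1.0], [0.217, 0.976, -0.012], [0.976, -0.217, 0.004]] zhead -12.5
shift [  -9.1 -333.2 -124.5]
```

View pics/w7.png

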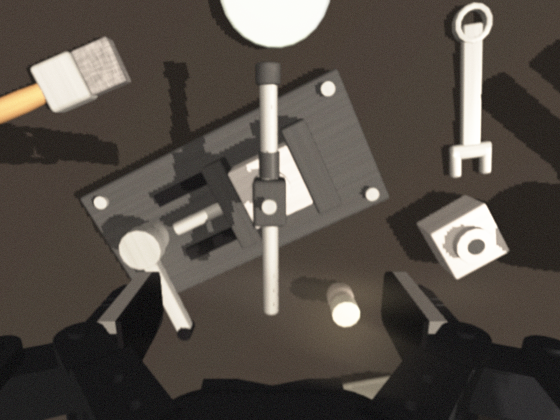

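The sleeve end is at (268,70), the plain end at (271,312), and the lever is closed at (183,330). I'll move the arm clear and compare the bar direction and the bystanders with the first pictures.

```bash
python3 -m handwheel '[{"delta_pos":[-5,-40,-12],"twist":0,"claw":0},{"delta_pos":[-10,-80,-25],"twist":0,"claw":0},{"delta_pos":[-10,-120,-40],"twist":0,"claw":0},{"delta_pos":[-10,-165,-55],"twist":0,"claw":0},{"delta_pos":[-10,-210,-75],"twist":0,"claw":0},{"delta_pos":[-10,-255,-95],"twist":0,"claw":0},{"delta_pos":[-10,-300,-115],"twist":0,"claw":0},{"delta_pos":[-10,-340,-125],"twist":0,"claw":0},{"delta_pos":[-10,-380,-125],"twist":0,"claw":0},{"delta_pos":[-10,-410,-125],"twist":0,"claw":0},{"delta_pos":[-10,-410,-125],"twist":0,"claw":0}]'
python3 - <<'E'
from h import *
import pickle
C=pickle.load(open("C0.pkl","rb"))
c=manip.capture("top");pickle.dump(c,open("C2.pkl","wb"))
z=lambda i:cv2.resize(i[150:300,190:390],None,fx=4,fy=4,interpolation=cv2.INTER_CUBIC)[:,:]
d=cv2.absdiff(c["color"],C["top"]["color"]).max(2)
for k,u,v in [("dish",263,283),("brush",350,268),("spare",210,181),("spanner",201,235),("vial",260,164),("mortar",116,254),("botA",145,165),("botB",435,140),("bot",175,85)]:
    print(k,d[v-16:v+16,u-16:u+16].mean().round(1),(d[v-16:v+16,u-16:u+16]>50).sum())
cv2.imwrite("pics/t8.png",z(c["color"]))
E
```

```text
t: 31.35
tcp_pos: [0.3303, -0.326, 0.2289]
tcp_rot: [0.165, 1.568, -0.184]
force: [-0.4, 0.2, -0.3]
finger_gap: 0.0854
dish 0.7 0
brush 1.1 0
spare 1.1 0
spanner 1.2 0
vial 1.2 0
mortar 0.7 0
botA 1.3 0
botB 1.3 0
bot 1.4 0
```

View pics/t8.png

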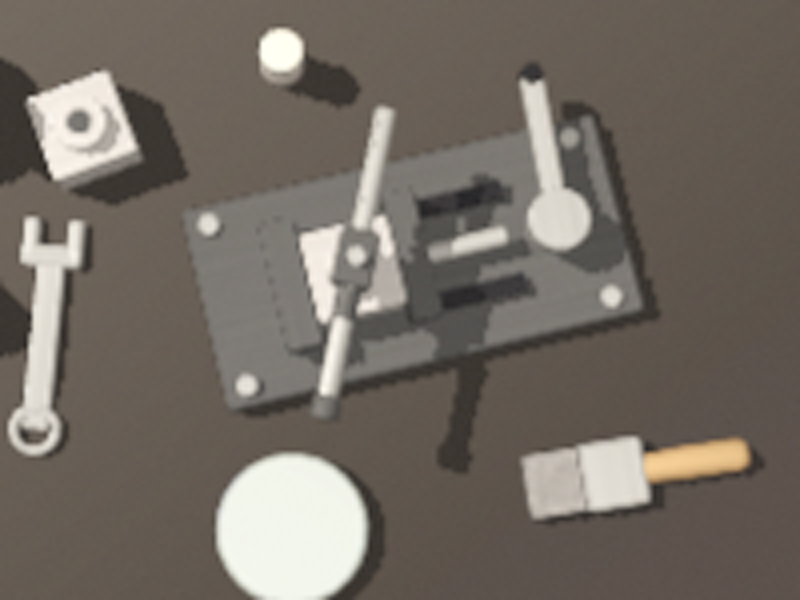

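The bar is about 2° clockwise of its starting direction after one full turn, so about 6.3 rad, which is the stop. The lever is closed and every bystander patch is unchanged. Handing in.

```bash
python3 -c "
from cell import manip
print(manip.hand_in())"
```

```text
the job is handed in; nothing more can be done
None
```

The clamp is closed on the block and the tap's collar is down on the boss; I handed the job in with the clock at about 31 s, with the arm clear of everything.

- **Clamp:** I swept the lever over with the shut fingers. It stopped near its expected angle, and pushing to about 15 N moved it no further. It was still closed in the last picture.
- **Tap:** I gripped the wrench head from above and twisted: half a turn forward, a quarter back, half forward, a quarter back, half forward. I paused at each turning point and took a fresh grip after the second forward half turn.
- **Stop:** The turning torque rose from about 0.2 to 1.8 N·m at the end, so the collar is hard against the boss.
- **Last checks:** The final top picture shows the bar about 2° clockwise of where it started, roughly 6.3 rad in all. The image patches around the other bench items were unchanged.
- **Disagreement:** The stop came about 0.05 rad later on the gripper's heading than I had worked out. The wrench head probably had a little play in the grip, so the middle turning points may be off by about that much.

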